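Sort the swapped jars back onto their coasters

ROBOT

A 6-joint arm with a two-finger parallel gripper is mounted at the origin on a cart in front of the work surface, level with it; the furniture and walls round the work are solid. World frame = base frame: x ahead of the robot, y to its left, z up, the work surface at z = 0. Lengths are in m, angles in rad, forces in N, time in s.
With the tool pointing down it reaches from about 0.35 to 0.975 m from the base axis. Payload 7.1 kg.
Tool frame: the origin (TCP) lies on the centre line of the jaws, within the pads' length; the fingertips stand 14 mm ahead of it and the grasp point (between the pads) lies 5 mm behind it; z points along the fingers, y is the direction in which the jaws open and shut (so a half turn about z gives the same grasp; the last joint's range is limited). The gripper opens to 88 mm and grips with 3 to 60 N. Pads are 20 mm wide; open, the fingers measure 115 mm over their backs; the gripper's body (75 mm by 178 mm) begins 61 mm behind the grasp point.
Start: joints at [1.15, 0.423, 1.63, -0, 1.089, -0.019], TCP at [0.244, 0.575, 0.237] pointing down, gripper open.
Joint ranges: [-3, 3], [-0.9, 2.11], [0.09, 2.58], [-1.31, 4.45], [0.11, 2.69], [-2.54, 2.54]. Speed limits (rad/s): [2.39, 2.39, 3.01, 3.14, 3.14, 3.14].

INTERFACE

Orientations are given as a unit quaternion [w, x, y, z].
In Python, from bench import r gives the robot as it stands.
- The arm moves only by the tool carry_out, never from a script. Its argument "plan" is a list of rows, each a list of 7 numbers: the turn, a rotation vector about the tool's x, y, z in rad, then the shift along the tool's x, y, z in m, then the closure, from -1 (fully open) to 1 (shut). In form: [[rx, ry, rz, tx, ty, tz, grip], ...]. A call has 1 to 20 rows; each row is the pose to reach, as a shift and turn from the pose commanded when the call began, along the tool's axes at that moment; what a row does not reach only later rows make up. A row lasts 1/12 s, in which the tool goes at most 41.7 mm and 7.16 degrees, less where a joint would pass 70% of its speed; a pose out of reach is approached as far as the arm can. A call with a gripper value outside its range is refused whole. The fingers move at their own pace and stop on an object; "newtons" is the grip in N (left out, the last holds). Time passes only in rows, so rows that repeat a pose let the fingers close. It gives the time, the measured TCP pose, the force and the opening at its end, in the units of the state.
- r.get_obs(): the state, without advancing time (a new reading comes with each control period).
- r.capture(name): name is "side" or "top"; returns the picture (384x512x3 uint8, blue, green, red); there is no depth.
- r.camera_model(name): a dict with "fx", "fy", "cx", "cy" (pixels), "camera_from_world" (4x4, takes a point from world to camera coordinates). Camera axes: x right, y down, z forward; pixel columns grow to the right and rows downward; lengths in m; the calibration is good to about 2 mm. A picture is of the moment at which its call begins. camera_model takes no time and is no camera call.
- r.finish_job(): hands the job in, once; it reports no verdict.
The state is a dict: "clock": time; "joint_positions": joint angles; "qvel": joint speeds; "tau": joint torques, N m; "tcp_pos": TCP position; "orientation": TCP orientation; "wrist_force": force on the tool from outside, world axes, zero at the start; "torque": the same for the moment, N m; "finger_gap": opening from 0.0 (shut) to 1.0 (fully open).
Only numpy, scipy, OpenCV 4.12 (cv2) and the standard library are available. Lean on these libraries where they do the work, as an engineer would, in place of code of your own. Each camera call takes 0.05 s, during which the arm holds its last target.

TASK

Two jars, a tin and a salt shaker have ended up on one another's coasters. Use the square cork mat or any free spot of the worktop on the way and put each on the round coaster of its own colour: the black-lidded jar on the black one, the yellow-lidded jar on the yellow one, the green tin on the green one and the grey-capped shaker on the grey one, each upright, well centred and let go. Do not tip any of them over, and leave the mug, the striped cup and the lemon where they are.

Things in the scene. Friction and masses are not known exactly. Their poses are not given: they have to be found in the camera images.
- black_jar_center (a point): glass jar on the worktop with a black lid, pale orange contents, 63 mm across, 94 mm high, round, upright, loose; grip it about 30 mm below its top, so that the palm clears the top. The point is on its axis, half-way up (47 mm above its underside); z along its axis.
- yellow_jar_center (a point): glass jar on the worktop with a yellow lid and grey contents, 59 mm across, 80 mm high, round, upright, loose; grip it about 30 mm below its top, so that the palm clears the top. The point is on its axis, half-way up (40 mm above its underside); z along its axis.
- green_tin_center (a point): closed food tin with a green and white label and silver lid, standing on the worktop (not the one on the sill behind the bread box), 57 mm across, 72 mm high, round, upright, loose; grip it about 30 mm below its top, so that the palm clears the top. The point is on its axis, half-way up (36 mm above its underside); z along its axis.
- grey_shaker_center (a point): salt shaker with a grey perforated cap, standing on the worktop (not the one on the sill); body 44 mm across up to 70 mm height, narrowing to the 34 mm cap, 90 mm high, round, upright, loose; grip it about 30 mm below its top, so that the palm clears the top. The point is on its axis, half-way up (45 mm above its underside); z along its axis.
- black_coaster_top (a point): round black coaster, 92 mm across, 6 mm thick, flat, fixed to the worktop. The point is the centre of its top face (6 mm above the worktop), z up.
- yellow_coaster_top (a point): round yellow coaster, 92 mm across, 6 mm thick, flat, fixed to the worktop. The point is the centre of its top face (6 mm above the worktop), z up.
- green_coaster_top (a point): round green coaster, 92 mm across, 6 mm thick, flat, fixed to the worktop. The point is the centre of its top face (6 mm above the worktop), z up.
- grey_coaster_top (a point): round grey coaster, 92 mm across, 6 mm thick, flat, fixed to the worktop. The point is the centre of its top face (6 mm above the worktop), z up.
- cork_mat_top (a point): square cork mat with a dark edge, 94 x 94 x 6 mm, flat, fixed to the worktop, empty: a free spot to park one thing. The point is the centre of its top face (6 mm above the worktop), z up.
- mug_center (a point): blue mug, 91 mm high, 117 mm long with its handle; a bystander. The point is 45 mm above its underside.
- cup_center (a point): small white cup with dark stripes, 65 mm across, 50 mm high; a bystander. The point is 25 mm above its underside.
- lemon_center (a point): lemon, 87 x 58 mm; a bystander lying on the worktop. The point is its centre.
There are look-alikes about, which are no part of the job. Of the things that look like the part that bears grey_coaster_top, the larger one is meant.

How it is judged:
By the outcome, as a careful person would: the job done as asked, in the order asked, and still so for the second after the job is handed in, with the robot touching nothing.
It also fails if it takes over 144 s, if anything falls off the work surface, if the arm or the gripper's body presses on something with over 40 N, if the wrist force passes 120 N, or if a joint passes its speed limit or range.

## Working session

There is one attempt and no reset: what is moved stays moved. The work goes in short steps, Python scripts to look and compute and a tool call to move; the robot and the scene stay as the last step left them, time stands still between calls to the robot, and variables do not carry over. Pictures are saved under pics/ and viewed, and the job is handed in when it is done.

Besides the shell and the picture viewer there is one more tool, called after ">>>" as name(argument=value, ...), one argument or row to a line, values as JSON. carry_out: Moves the arm, as the interface text tells. Its arguments: {"type":"object","properties":{"plan":{"type":"array","items":{"type":"array","items":{"type":"number"}}},"newtons":{"type":"number"}},"required":["plan"]}

```bash
mkdir -p pics; ls; python3 - <<'E'
from bench import r
import cv2
o=r.get_obs(); print(o)
for n in("side","top"):
    im=r.capture(n); cv2.imwrite(f"pics/{n}0.png",im)
    print(n,r.camera_model(n))
E
```

```text
pics
{'clock': 0.0, 'joint_positions': array([ 1.15001269e+00,  4.23806229e-01,  1.63066782e+00,  5.62722239e-06,
        1.08858722e+00, -1.89776400e-02]), 'qvel': array([ 0.00058234, -0.00052941,  0.00082563,  0.00229222,  0.00017966,
       -0.00055575]), 'tau': array([-1.13570510e-03, -5.44612813e+01, -2.73675907e+01,  6.42667478e-02,
        2.25414330e-02, -1.03384316e-04]), 'tcp_pos': array([0.24417597, 0.57476533, 0.235932  ]), 'orientation': array([-1.62593528e-04,  1.99555473e-01,  9.79886256e-01, -7.16082596e-04]), 'wrist_force': array([0.70525277, 0.60035011, 0.29238999]), 'torque': array([-0.04329634, -0.02140184, -0.00980139]), 'finger_gap': 0.99800238558349}
side {'fx': 497.5603790901327, 'fy': 497.5603790901327, 'cx': 260.08861121852317, 'cy': 191.26556366995533, 'camera_from_world': array([[ 0.92073464, -0.38973101,  0.01890654, -0.40368599],
       [-0.18729121, -0.48394213, -0.8548228 ,  0.18044086],
       [ 0.34230062,  0.78352394, -0.51857548,  1.36261355],
       [ 0.        ,  0.        ,  0.        ,  1.        ]])}
top {'fx': 360.93315715749935, 'fy': 360.93315715749935, 'cx': 255.13309183799055, 'cy': 193.67045825554115, 'camera_from_world': array([[-0.02602301, -0.9996568 ,  0.00301342,  0.07407578],
       [-0.980333  ,  0.02492984, -0.19576952,  0.45775031],
       [ 0.1956272 , -0.00804867, -0.98064531,  1.33544763],
       [ 0.        ,  0.        ,  0.        ,  1.        ]])}
```

View pics/side0.png

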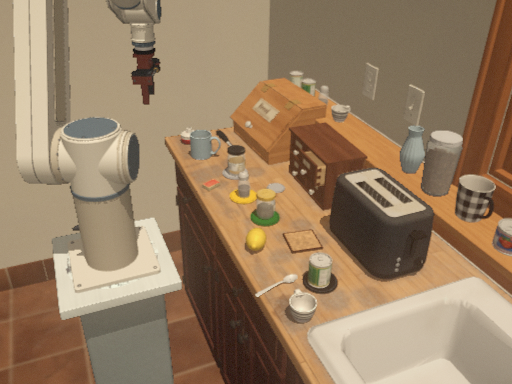

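View pics/top0.png

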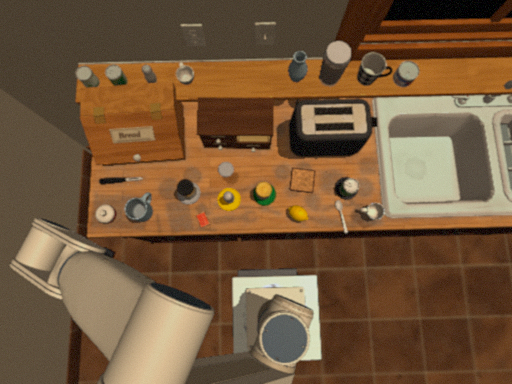

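```bash
python3 - <<'E'
import cv2
a=cv2.imread("pics/top0.png")[150:240,90:290]; cv2.imwrite("pics/t1.png",cv2.resize(a,None,fx=4,fy=4,interpolation=cv2.INTER_CUBIC))
a=cv2.imread("pics/top0.png")[150:240,240:400]; cv2.imwrite("pics/t2.png",cv2.resize(a,None,fx=5,fy=5,interpolation=cv2.INTER_CUBIC))
a=cv2.imread("pics/side0.png")[120:320,170:360]; cv2.imwrite("pics/s1.png",cv2.resize(a,None,fx=3,fy=3,interpolation=cv2.INTER_CUBIC))
E
```

```text
(no output)
```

View pics/t1.png

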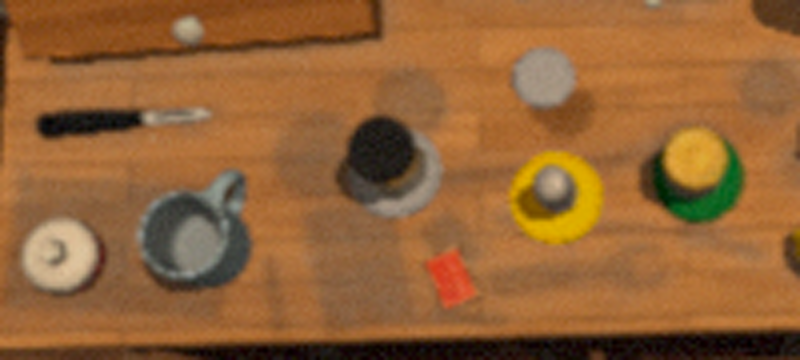

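View pics/t2.png

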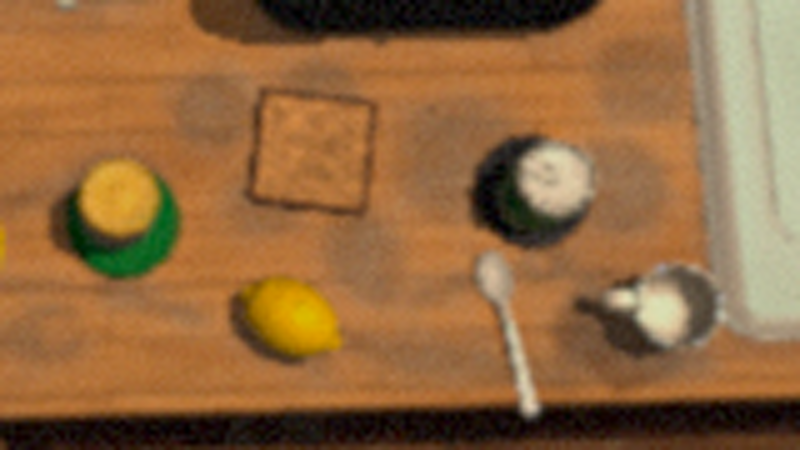

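View pics/s1.png

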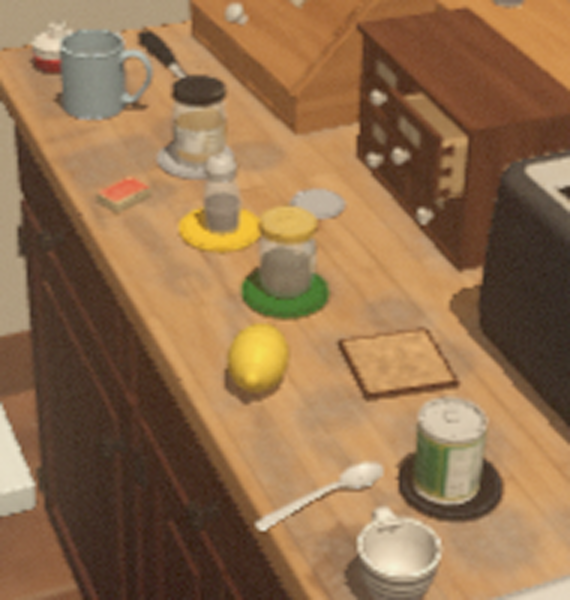

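```bash
cat > h.py <<'E'
import numpy as np,cv2
from bench import r
def proj(n,P):
    m=r.camera_model(n);P=np.atleast_2d(P);T=m['camera_from_world']
    c=P@T[:3,:3].T+T[:3,3]
    return np.c_[m['fx']*c[:,0]/c[:,2]+m['cx'],m['fy']*c[:,1]/c[:,2]+m['cy']]
def back(n,u,v,z):
    m=r.camera_model(n);T=m['camera_from_world'];R=T[:3,:3];o=-R.T@T[:3,3]
    d=R.T@np.array([(u-m['cx'])/m['fx'],(v-m['cy'])/m['fy'],1.])
    return o+d*(z-o[2])/d[2]
def circ(x,y,z,rad):
    t=np.linspace(0,2*np.pi,60);return np.c_[x+rad*np.cos(t),y+rad*np.sin(t),0*t+z]
def overlay(im,n,box,k,shapes,out):
    x0,y0,x1,y1=box
    a=cv2.resize(im[y0:y1,x0:x1],None,fx=k,fy=k,interpolation=cv2.INTER_CUBIC)
    for P,col in shapes:
        q=((proj(n,P)-[x0,y0]+.5)*k-.5).round().astype(int)
        cv2.polylines(a,[q],True,col,1)
    cv2.imwrite(out,a)
E
cat > m1.py <<'E'
from h import *
c={'grey':(188.9,192.75),'yellow':(229.25,199.25),'green':(264.75,194),'mat':(302.6,180.1),'black':(346.6,187.8)}
o={'bj':(185.5,187.5,.1,.0315),'sh':(228.5,197.5,.096,.017),'yj':(263.75,189.5,.086,.0295),'tin':(351,186,.078,.0285)}
S=[]
for k,(u,v) in c.items():
    p=back('top',u-.375,v-.375,.006);print(k,p.round(4));S.append((circ(*p[:2],.006,.046),(255,0,255)))
for k,(u,v,z,rad) in o.items():
    p=back('top',u-.375,v-.375,z);print(k,p.round(4));S.append((circ(*p,rad),(255,255,0)));S.append((circ(*p[:2],.006,max(rad,.022 if k=='sh' else 0)),(255,255,0)))
t=cv2.imread("pics/top0.png");s=cv2.imread("pics/side0.png")
overlay(t,'top',(160,160,370,225),3.8,S,'pics/ot.png') if 0 else overlay(t,'top',(165,165,285,225),6,S,'pics/ot1.png')
overlay(t,'top',(280,165,370,225),6,S,'pics/ot2.png')
overlay(s,'side',(205,140,345,290),4,S,'pics/os.png')
E
python3 m1.py
```

```text
grey [0.4792 0.3239 0.006 ]
yellow [0.4491 0.1655 0.006 ]
green [0.4666 0.0256 0.006 ]
mat [ 0.519  -0.1263  0.006 ]
black [ 0.4833 -0.2986  0.006 ]
bj [0.4797 0.3197 0.1   ]
sh [0.4389 0.1622 0.096 ]
yj [0.4678 0.0315 0.086 ]
tin [ 0.4746 -0.2964  0.078 ]
```

View pics/ot1.png

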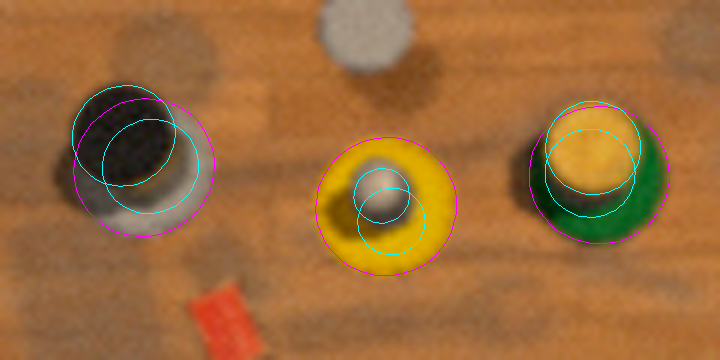

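View pics/ot2.png

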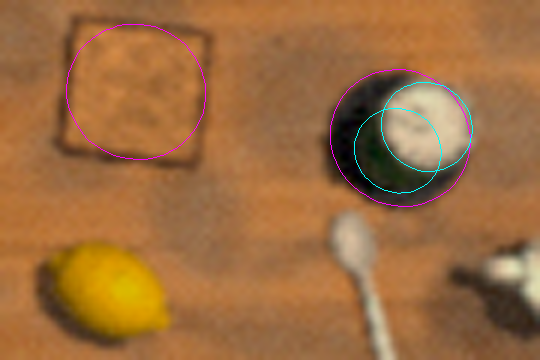

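View pics/os.png

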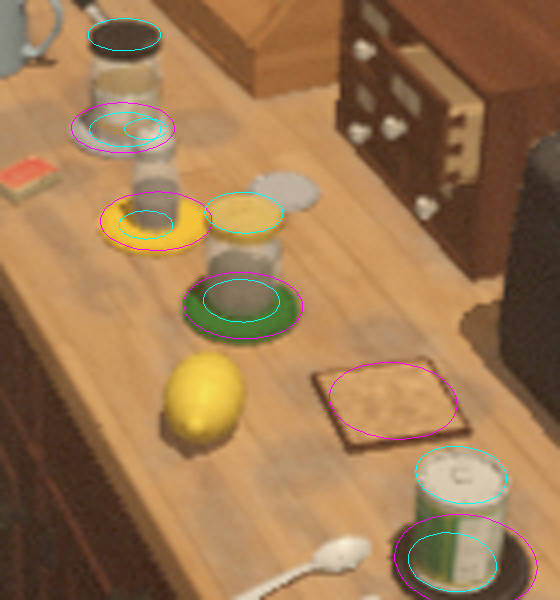

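```bash
cat >> h.py <<'E'
from scipy.spatial.transform import Rotation as Ro
def delta(p,q=(0,0,1,0)):
    o=r.get_obs();R=Ro.from_quat(np.roll(o['orientation'],-1));g=Ro.from_quat(np.roll(q,-1))
    return np.r_[(R.inv()*g).as_rotvec(),R.inv().apply(np.array(p)-o['tcp_pos'])].round(4)
E
cat > m2.py <<'E'
from h import *
C={'grey':(.4792,.3239),'yellow':(.4491,.1655),'green':(.4666,.0256),'mat':(.519,-.1263),'black':(.4833,-.2965)}
O={'bj':(.4797,.3197,.1,.0315),'sh':(.449,.162,.096,.017),'yj':(.4672,.0313,.086,.0295),'tin':(.4746,-.2964,.078,.0285)}
S=[(circ(*p,.006,.046),(255,0,255)) for p in C.values()]
for k,p in O.items(): S+= [(circ(*p),(255,255,0)),(circ(*p[:2],.006,max(p[3],.022)),(255,255,0))]
t=cv2.imread("pics/top0.png");s=cv2.imread("pics/side0.png")
overlay(t,'top',(165,175,285,225),6,S,'pics/ot3.png')
overlay(s,'side',(205,140,345,290),4,S,'pics/os3.png')
E
python3 m2.py; python3 -c "
from h import *
print(delta((.4746,-.296,.18)))"
```

```text
[-1.400e-03 -3.000e-04 -4.018e-01 -5.526e-01 -7.113e-01  5.700e-02]
```

View pics/ot3.png

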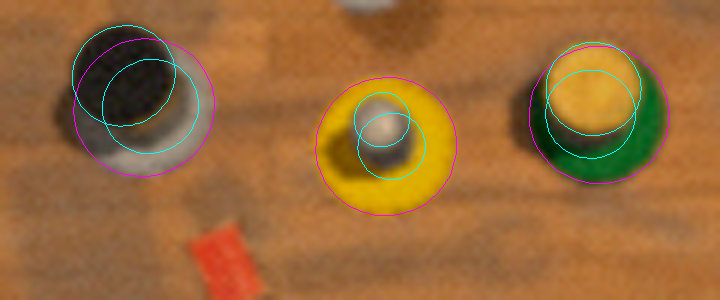

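View pics/os3.png

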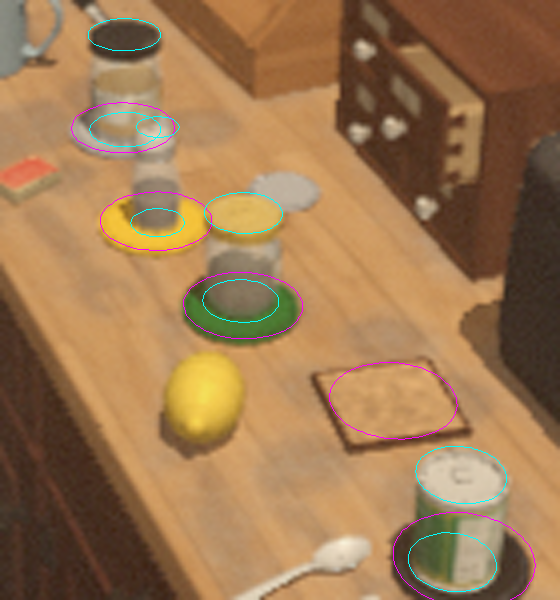

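>>> carry_out(
  plan=[
    [0, 0, -0.1, -0.028, -0.036, 0.005, -1],
    [0, 0, -0.2, -0.055, -0.071, 0.01, -1],
    [0, 0, -0.3, -0.083, -0.107, 0.015, -1],
    [-0.0014, 0, -0.4018, -0.12, -0.154, 0.02, -1],
    [-0.0014, 0, -0.4018, -0.5526, -0.7113, 0.02, -1],
    [-0.0014, 0, -0.4018, -0.5526, -0.7113, 0.02, -1],
    [-0.0014, 0, -0.4018, -0.5526, -0.7113, 0.02, -1],
    [-0.0014, 0, -0.4018, -0.5526, -0.7113, 0.02, -1],
    [-0.0014, 0, -0.4018, -0.5526, -0.7113, 0.02, -1],
    [-0.0014, 0, -0.4018, -0.5526, -0.7113, 0.02, -1],
    [-0.0014, 0, -0.4018, -0.5526, -0.7113, 0.02, -1],
    [-0.0014, 0, -0.4018, -0.5526, -0.7113, 0.02, -1],
    [-0.0014, 0, -0.4018, -0.5526, -0.7113, 0.02, -1],
    [-0.0014, 0, -0.4018, -0.5526, -0.7113, 0.02, -1],
    [-0.0014, 0, -0.4018, -0.5526, -0.7113, 0.02, -1],
    [-0.0014, 0, -0.4018, -0.5526, -0.7113, 0.02, -1],
    [-0.0014, 0, -0.4018, -0.5526, -0.7113, 0.02, -1],
    [-0.0014, 0, -0.4018, -0.5526, -0.7113, 0.02, -1],
    [-0.0014, 0, -0.4018, -0.5526, -0.7113, 0.02, -1],
    [-0.0014, 0, -0.4018, -0.5526, -0.7113, 0.02, -1],
  ],
  newtons=25,
)

```text
clock: 1.77
tcp_pos: [0.4572, -0.2317, 0.2167]
orientation: [0.0, 0.0, 1.0, 0.001]
wrist_force: [-0.1, 1.7, -0.1]
finger_gap: 1.002
```

>>> carry_out(
  plan=[
    [0, 0, 0, -0.008, -0.03, 0, -1],
    [0, 0, 0, -0.016, -0.06, 0.02, -1],
    [0, 0, 0, -0.016, -0.062, 0.04, -1],
    [0, 0, 0, -0.016, -0.062, 0.04, -1],
    [0, 0, 0, -0.016, -0.062, 0.04, -1],
    [0, 0, 0, -0.016, -0.062, 0.04, -1],
  ],
)

```text
clock: 2.27
tcp_pos: [0.4732, -0.2907, 0.1772]
orientation: [-0.0, -0.0, 1.0, 0.001]
wrist_force: [-0.3, -0.1, 0.7]
finger_gap: 0.999
```

```bash
python3 -c "
from h import *
print(delta((.4746,-.296,.043)),r.get_obs()['tcp_pos'],r.get_obs()['qvel'])
a=r.capture('top');cv2.imwrite('pics/a.png',a)
b=r.capture('side')
o=r.get_obs();x,y,z=o['tcp_pos']
overlay(b,'side',(260,180,380,330),4,[(circ(.4746,-.296,.078,.0285),(255,255,0)),(circ(x,y,z,.005),(0,0,255))],'pics/b.png')"
```

```text
[ 0.0018 -0.0002  0.0005 -0.0014 -0.0055  0.1342] [ 0.47319017 -0.29071095  0.17722554] [ 0.00918049 -0.01924398 -0.00719498 -0.00073415 -0.00484944 -0.00100973]
```

View pics/b.png

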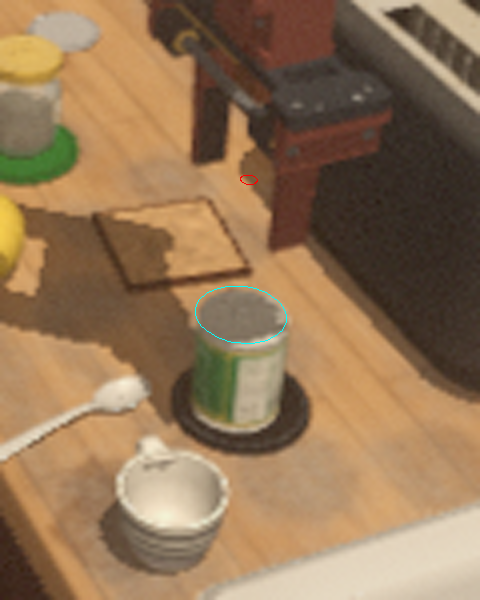

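>>> carry_out(
  plan=[
    [0, 0, 0, -0.001, -0.005, 0.02, -1],
    [0, 0, 0, -0.001, -0.005, 0.045, -1],
    [0, 0, 0, -0.001, -0.005, 0.07, -1],
    [0, 0, 0, -0.001, -0.005, 0.095, -1],
    [0, 0, 0, -0.001, -0.005, 0.118, -1],
    [0, 0, 0, -0.001, -0.005, 0.13, -1],
    [0, 0, 0, -0.001, -0.005, 0.134, -1],
    [0, 0, 0, -0.001, -0.005, 0.134, -1],
    [0, 0, 0, -0.001, -0.005, 0.134, -1],
    [0, 0, 0, -0.001, -0.005, 0.134, 1],
    [0, 0, 0, -0.001, -0.005, 0.134, 1],
    [0, 0, 0, -0.001, -0.005, 0.134, 1],
    [0, 0, 0, -0.001, -0.005, 0.134, 1],
    [0, 0, 0, -0.001, -0.005, 0.134, 1],
    [0, 0, 0, -0.001, -0.005, 0.134, 1],
    [0, 0, 0, -0.001, -0.005, 0.134, 1],
    [0, 0, 0, -0.001, -0.005, 0.134, 1],
    [0, 0, 0, -0.001, -0.005, 0.134, 1],
  ],
)

```text
clock: 3.87
tcp_pos: [0.4746, -0.2964, 0.0432]
orientation: [0.0, 0.0, 1.0, 0.001]
wrist_force: [-0.7, 0.7, 4.9]
finger_gap: 0.65
```

```bash
cat > look.py <<'E'
import sys
from h import *
tag=sys.argv[1]; x0,y0,x1,y1=map(int,sys.argv[2:6])
o=r.get_obs();print(o['clock'],o['tcp_pos'].round(4),o['wrist_force'].round(1),o['finger_gap'])
overlay(r.capture('side'),'side',(x0,y0,x1,y1),4,[],f'pics/{tag}.png')
E
python3 look.py c1 260 180 380 320
```

```text
3.8667 [ 0.4746 -0.2964  0.0432] [-0.7  0.7  4.9] 0.6498133379160419
```

View pics/c1.png

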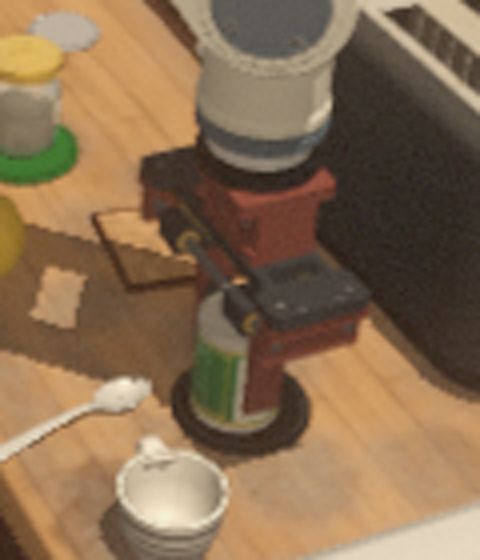

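>>> carry_out(
  plan=[
    [0, 0, 0, 0, 0, -0.015, 1],
    [0, 0, 0, 0, 0, -0.035, 1],
    [0, 0, 0, 0, 0, -0.05, 1],
    [0, 0, 0, -0.006, 0.02, -0.055, 1],
    [0, 0, 0, -0.012, 0.045, -0.055, 1],
    [0, 0, 0, -0.019, 0.07, -0.055, 1],
    [0, 0, 0, -0.026, 0.095, -0.055, 1],
    [0, 0, 0, -0.033, 0.12, -0.055, 1],
    [0, 0, 0, -0.04, 0.145, -0.055, 1],
    [0, 0, 0, -0.044, 0.163, -0.055, 1],
    [0, 0, 0, -0.045, 0.17, -0.045, 1],
    [0, 0, 0, -0.045, 0.17, -0.03, 1],
    [0, 0, 0, -0.045, 0.17, -0.017, 1],
    [0, 0, 0, -0.045, 0.17, -0.008, 1],
    [0, 0, 0, -0.045, 0.17, -0.003, 1],
    [0, 0, 0, -0.045, 0.17, -0.001, 1],
    [0, 0, 0, -0.045, 0.17, -0.001, 1],
    [0, 0, 0, -0.045, 0.17, -0.001, 1],
  ],
)

```text
clock: 5.42
tcp_pos: [0.5195, -0.1267, 0.0441]
orientation: [0.0, 0.0, 1.0, 0.001]
wrist_force: [0.7, -0.9, -1.8]
finger_gap: 0.65
```

```bash
python3 look.py c2 240 150 380 290
```

```text
5.4167 [ 0.5195 -0.1267  0.0441] [ 0.7 -0.9 -1.8] 0.6496884054264396
```

View pics/c2.png

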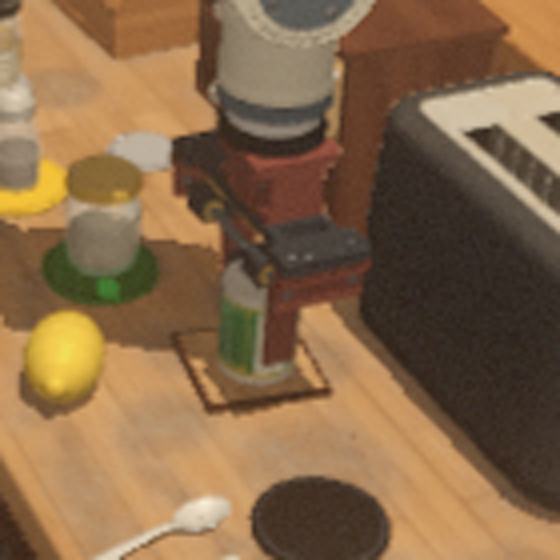

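>>> carry_out(
  plan=[
    [0, 0, 0, 0, 0, 0.0005, -1],
    [0, 0, 0, 0, 0, 0.0005, -1],
    [0, 0, 0, 0, 0, 0.0005, -1],
    [0, 0, 0, 0, 0, 0.0005, -1],
    [0, 0, 0, 0, 0, 0.0005, -1],
    [0, 0, 0, 0, 0, 0.0005, -1],
    [0, 0, 0, 0, 0, -0.02, -1],
    [0, 0, 0, 0, 0, -0.05, -1],
    [0, 0, 0, 0, 0, -0.085, -1],
    [0, 0, 0, 0, 0, -0.12, -1],
    [0, 0, 0, 0, 0, -0.15, -1],
    [0, 0, 0, 0.02, 0.04, -0.18, -1],
    [0, 0, 0, 0.03, 0.08, -0.18, -1],
    [0, 0, 0, 0.04, 0.12, -0.18, -1],
    [0, 0, 0, 0.04, 0.16, -0.18, -1],
    [0, 0, 0, 0.04, 0.2, -0.18, -1],
    [0, 0, 0, 0.04, 0.24, -0.18, -1],
    [0, 0, 0, 0.04, 0.28, -0.18, -1],
    [0, 0, 0, 0.04, 0.32, -0.18, -1],
    [0, 0, 0, 0.04, 0.36, -0.18, -1],
  ],
)

```text
clock: 7.13
tcp_pos: [0.4788, 0.2357, 0.2248]
orientation: [0.0, -0.0, 1.0, 0.001]
wrist_force: [1.1, 0.0, 1.2]
finger_gap: 1.0
```

```bash
python3 - <<'E'
from h import *
t=r.capture('top');s=r.capture('side');cv2.imwrite('pics/t5.png',t);cv2.imwrite('pics/s5.png',s)
P=[(circ(.4833,-.2965,.006,.046),(255,0,255)),(circ(.519,-.1265,.078,.0285),(255,255,0))]
overlay(t,'top',(230,160,375,230),5,P,'pics/t5o.png')
overlay(s,'side',(270,210,350,310),6,P,'pics/s5o.png')
print(delta((.4797,.3197,.2)))
E
```

```text
[ 0.0032  0.0017  0.0052 -0.0008  0.081   0.0251]
```

View pics/t5o.png

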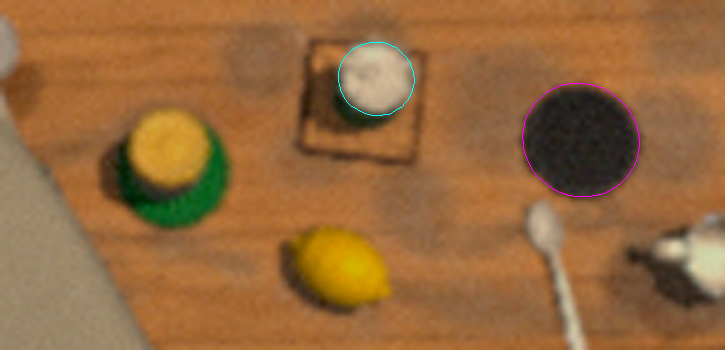

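View pics/s5o.png

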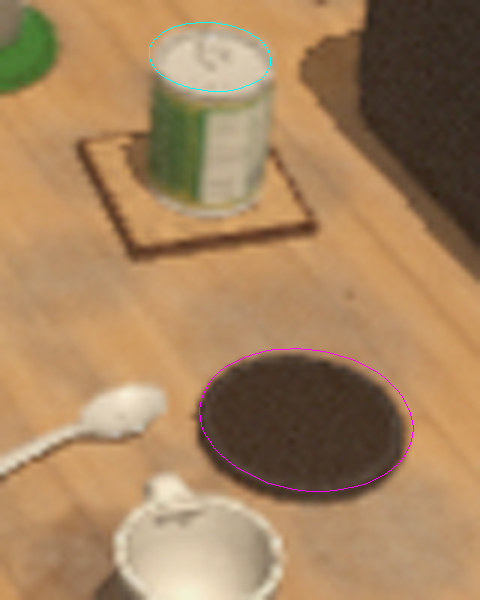

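>>> carry_out(
  plan=[
    [0, 0, 0, 0, 0.03, 0, -1],
    [0, 0, 0, 0, 0.055, 0, -1],
    [0, 0, 0, 0, 0.075, 0.02, -1],
    [0, 0, 0, 0, 0.08, 0.04, -1],
    [0, 0, 0, 0, 0.08, 0.05, -1],
    [0, 0, 0, 0, 0.08, 0.05, -1],
    [0, 0, 0, 0, 0.08, 0.05, -1],
    [0, 0, 0, 0, 0.08, 0.05, -1],
  ],
)

```text
clock: 7.9
tcp_pos: [0.4799, 0.3129, 0.1754]
orientation: [0.0, 0.001, 1.0, 0.001]
wrist_force: [0.6, 0.3, -0.1]
finger_gap: 0.995
```

```bash
python3 - <<'E'
from h import *
print(delta((.4797,.3197,.065)))
s=r.capture('side')
P=[(circ(.4797,.3197,.1,.0315),(255,255,0))]
overlay(s,'side',(190,80,290,220),4,P,'pics/s6.png')
E
```

```text
[ 0.0016  0.0009 -0.001   0.0003  0.0066  0.1105]
```

View pics/s6.png

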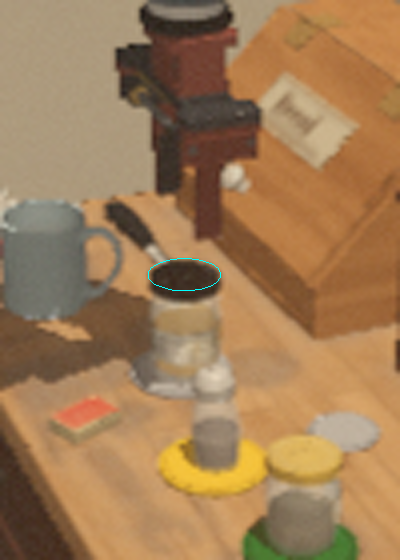

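>>> carry_out(
  plan=[
    [0, 0, 0, 0, 0.006, 0.02, -1],
    [0, 0, 0, 0, 0.006, 0.045, -1],
    [0, 0, 0, 0, 0.006, 0.07, -1],
    [0, 0, 0, 0, 0.006, 0.09, -1],
    [0, 0, 0, 0, 0.006, 0.105, -1],
    [0, 0, 0, 0, 0.006, 0.11, -1],
    [0, 0, 0, 0, 0.006, 0.11, -1],
    [0, 0, 0, 0, 0.006, 0.11, -1],
    [0, 0, 0, 0, 0.006, 0.11, 1],
    [0, 0, 0, 0, 0.006, 0.11, 1],
    [0, 0, 0, 0, 0.006, 0.11, 1],
    [0, 0, 0, 0, 0.006, 0.11, 1],
    [0, 0, 0, 0, 0.006, 0.11, 1],
    [0, 0, 0, 0, 0.006, 0.11, 1],
    [0, 0, 0, 0, 0.006, 0.11, 1],
    [0, 0, 0, 0, 0.006, 0.11, 1],
  ],
)

```text
clock: 9.28
tcp_pos: [0.48, 0.3203, 0.0654]
orientation: [0.001, -0.0, 1.0, 0.001]
wrist_force: [-1.1, 1.7, 6.8]
finger_gap: 0.714
```

```bash
python3 look.py c3 190 100 310 240
```

```text
9.2833 [0.48   0.3203 0.0654] [-1.1  1.7  6.8] 0.7140476399131789
```

View pics/c3.png

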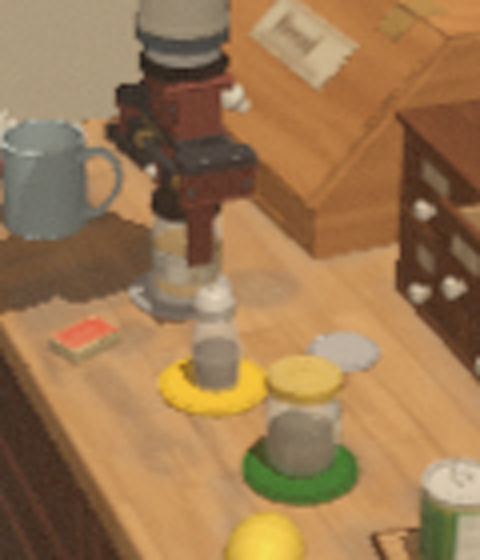

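>>> carry_out(
  plan=[
    [0, 0, 0, 0, 0, -0.015, 1],
    [0, 0, 0, 0, 0, -0.035, 1],
    [0, 0, 0, 0, 0, -0.06, 1],
    [0, 0, 0, 0, 0, -0.085, 1],
    [0, 0, 0, 0, 0, -0.11, 1],
    [0, 0, 0, 0, 0, -0.13, 1],
    [0, 0, 0, 0, -0.01, -0.145, 1],
    [0, 0, 0, 0, -0.03, -0.15, 1],
    [0, 0, 0, 0, -0.06, -0.15, 1],
    [0, 0, 0, 0, -0.09, -0.15, 1],
    [0, 0, 0, -0.001, -0.12, -0.15, 1],
    [0, 0, 0, -0.001, -0.15, -0.15, 1],
    [0, 0, 0, -0.001, -0.18, -0.15, 1],
    [0, 0, 0, -0.001, -0.21, -0.15, 1],
    [0, 0, 0, -0.001, -0.24, -0.15, 1],
    [0, 0, 0, -0.001, -0.27, -0.15, 1],
    [0, 0, 0, -0.001, -0.3, -0.15, 1],
    [0, 0, 0, -0.001, -0.325, -0.15, 1],
    [0, 0, 0, -0.001, -0.34, -0.15, 1],
    [0, 0, 0, -0.001, -0.345, -0.15, 1],
  ],
)

```text
clock: 11.0
tcp_pos: [0.4795, -0.0275, 0.2137]
orientation: [-0.001, 0.001, 1.0, 0.0]
wrist_force: [0.1, 0.2, -2.5]
finger_gap: 0.715
```

>>> carry_out(
  plan=[
    [0, 0, 0, 0, -0.015, 0, 1],
    [0, 0, 0, 0, -0.04, 0, 1],
    [0, 0, 0, 0, -0.07, 0, 1],
    [0, 0, 0, 0, -0.1, 0, 1],
    [0, 0, 0, -0.001, -0.13, 0, 1],
    [0, 0, 0, -0.001, -0.16, 0, 1],
    [0, 0, 0, -0.001, -0.19, 0, 1],
    [0, 0, 0, -0.002, -0.22, 0, 1],
    [0, 0, 0, -0.002, -0.245, 0, 1],
    [0, 0, 0, -0.002, -0.262, 0, 1],
    [0, 0, 0, -0.002, -0.271, 0.02, 1],
    [0, 0, 0, -0.002, -0.271, 0.045, 1],
    [0, 0, 0, -0.002, -0.271, 0.07, 1],
    [0, 0, 0, -0.002, -0.271, 0.095, 1],
    [0, 0, 0, -0.002, -0.271, 0.11, 1],
    [0, 0, 0, -0.002, -0.271, 0.115, 1],
    [0, 0, 0, -0.002, -0.271, 0.115, 1],
    [0, 0, 0, -0.002, -0.271, 0.115, 1],
  ],
)

```text
clock: 12.5
tcp_pos: [0.4827, -0.296, 0.0991]
orientation: [0.0, -0.0, 1.0, 0.001]
wrist_force: [0.5, 1.0, -3.6]
finger_gap: 0.713
```

```bash
python3 look.py c4 260 180 380 320;python3 -c "
from h import *
print(delta((.4833,-.2965,.066)))"
```

```text
12.5 [ 0.4827 -0.296   0.0991] [ 0.5  1.  -3.6] 0.7130936987368313
[ 0.0007  0.0013  0.0003 -0.0002 -0.0001  0.0337]
```

View pics/c4.png

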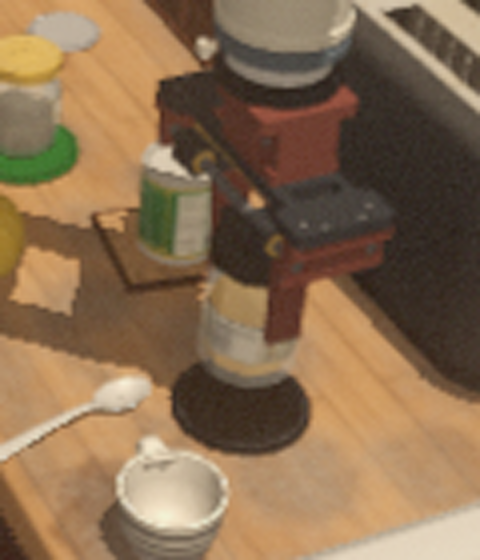

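>>> carry_out(
  plan=[
    [0, 0, 0, 0, 0, 0.01, 1],
    [0, 0, 0, 0, 0, 0.02, 1],
    [0, 0, 0, 0, 0, 0.028, 1],
    [0, 0, 0, 0, 0, 0.032, 1],
    [0, 0, 0, 0, 0, 0.0335, 1],
    [0, 0, 0, 0, 0, 0.0335, 1],
    [0, 0, 0, 0, 0, 0.0335, 1],
    [0, 0, 0, 0, 0, 0.0335, -1],
    [0, 0, 0, 0, 0, 0.0335, -1],
    [0, 0, 0, 0, 0, 0.0335, -1],
    [0, 0, 0, 0, 0, 0.0335, -1],
    [0, 0, 0, 0, 0, 0.0335, -1],
    [0, 0, 0, 0, 0, 0.0335, -1],
    [0, 0, 0, 0, 0, 0.015, -1],
    [0, 0, 0, 0, 0, -0.015, -1],
    [0, 0, 0, 0, 0, -0.05, -1],
    [0, 0, 0, 0, 0, -0.085, -1],
    [0, 0, 0, 0, 0, -0.11, -1],
    [0, 0, 0, 0, 0, -0.11, -1],
    [0, 0, 0, 0, 0, -0.11, -1],
  ],
)

```text
clock: 14.22
tcp_pos: [0.4831, -0.297, 0.2104]
orientation: [0.002, -0.0, 1.0, -0.0]
wrist_force: [0.1, -0.9, 0.1]
finger_gap: 1.001
```

```bash
python3 look.py c5 260 180 380 320;python3 -c "
from h import *
print(delta((.45,.163,.21)))"
```

```text
14.2167 [ 0.4831 -0.297   0.2104] [ 0.1 -0.9  0.1] 1.0007921249295755
[ 0.0011  0.0007 -0.      0.0322  0.4594 -0.0007]
```

View pics/c5.png

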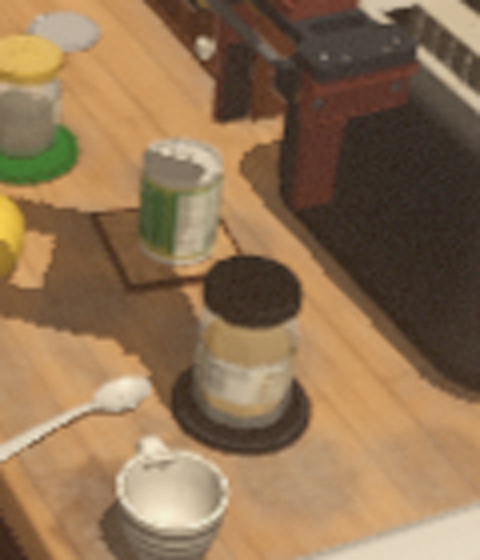

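```bash
python3 - <<'E'
from h import *
t=r.capture('top');s=r.capture('side')
P=[(circ(.4792,.3239,.006,.046),(255,0,255)),(circ(.45,.163,.096,.017),(255,255,0)),(circ(.45,.163,.076,.022),(255,255,0)),(circ(.45,.163,.006,.022),(255,255,0)),(circ(.4491,.1655,.006,.046),(255,0,255)),(circ(.4833,-.2965,.1,.0315),(255,255,0))]
overlay(t,'top',(165,170,265,225),7,P,'pics/t7.png')
overlay(t,'top',(300,150,400,225),7,P,'pics/t7b.png')
overlay(s,'side',(215,150,275,220),8,P,'pics/s7.png')
E
```

```text
(no output)
```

View pics/t7.png

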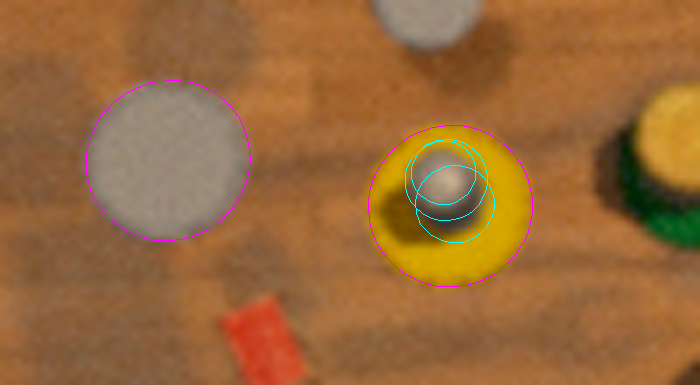

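View pics/t7b.png

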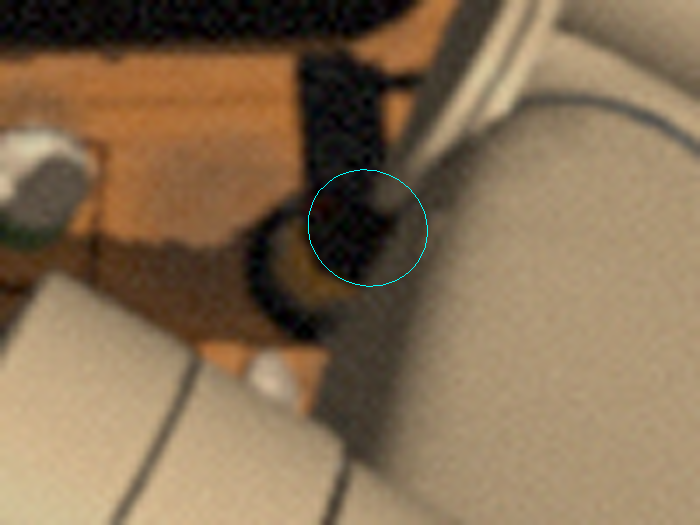

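View pics/s7.png

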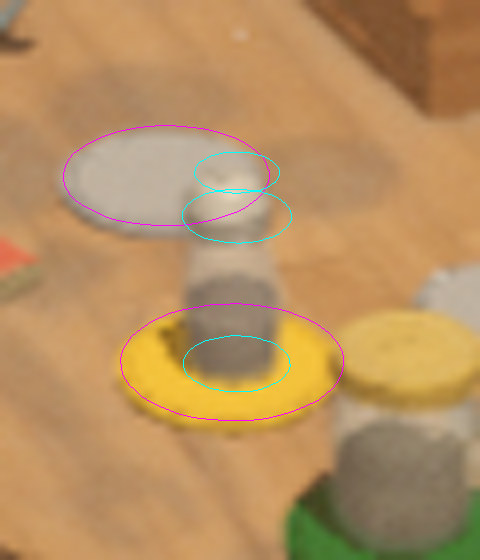

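>>> carry_out(
  plan=[
    [0, 0, 0, 0.002, 0.02, 0, -1],
    [0, 0, 0, 0.004, 0.05, 0, -1],
    [0, 0, 0, 0.006, 0.085, 0, -1],
    [0, 0, 0, 0.008, 0.12, 0, -1],
    [0, 0, 0, 0.01, 0.155, 0, -1],
    [0, 0, 0, 0.012, 0.19, 0, -1],
    [0, 0, 0, 0.015, 0.225, 0, -1],
    [0, 0, 0, 0.018, 0.26, 0, -1],
    [0, 0, 0, 0.021, 0.295, 0, -1],
    [0, 0, 0, 0.024, 0.33, 0, -1],
    [0, 0, 0, 0.027, 0.365, 0, -1],
    [0, 0, 0, 0.03, 0.4, 0, -1],
    [0, 0, 0, 0.032, 0.43, 0, -1],
    [0, 0, 0, 0.033, 0.45, 0.01, -1],
    [0, 0, 0, 0.033, 0.459, 0.03, -1],
    [0, 0, 0, 0.033, 0.459, 0.05, -1],
    [0, 0, 0, 0.033, 0.459, 0.05, -1],
    [0, 0, 0, 0.033, 0.459, 0.05, -1],
  ],
)

```text
clock: 15.87
tcp_pos: [0.4478, 0.1622, 0.1578]
orientation: [-0.002, -0.0, 1.0, -0.0]
wrist_force: [-0.2, -0.4, 0.7]
finger_gap: 1.0
```

```bash
python3 - <<'E'
from h import *
t=r.capture('top');s=r.capture('side')
P=[(circ(.4833,-.2965,.006,.046),(255,0,255)),(circ(.4833,-.2965,.1,.0315),(255,255,0))]
overlay(t,'top',(300,150,400,225),7,P,'pics/t8.png')
cv2.imwrite('pics/s8.png',cv2.resize(s[90:240,180:300],None,fx=4,fy=4))
print(delta((.45,.163,.061)))
E
```

```text
[ 0.0011 -0.0004 -0.0005 -0.0006  0.0006  0.0985]
```

View pics/t8.png

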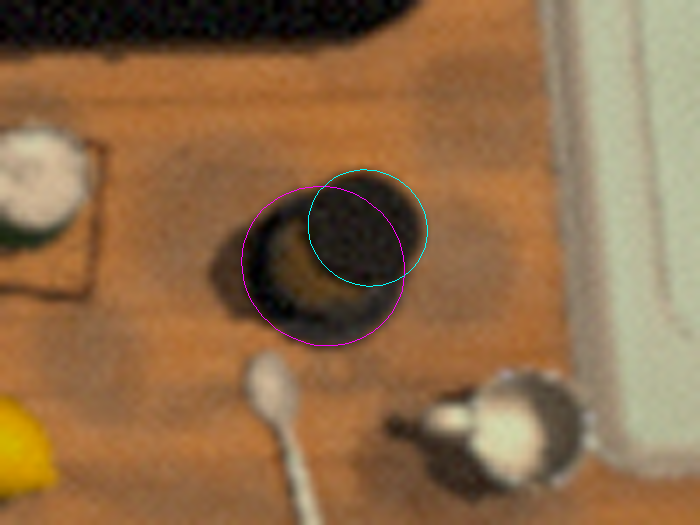

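View pics/s8.png

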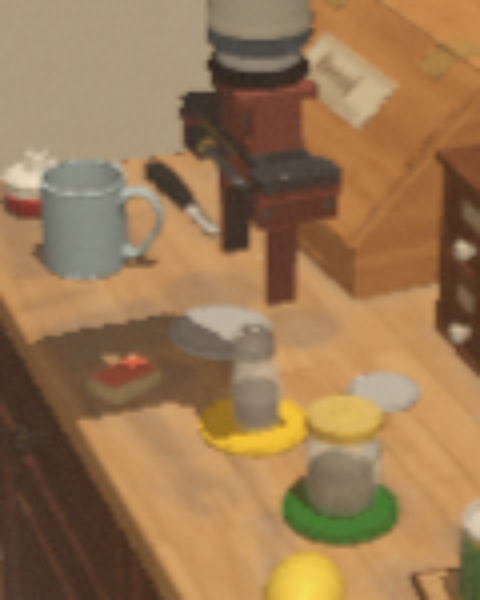

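>>> carry_out(
  plan=[
    [0, 0, 0, -0.001, 0.001, 0.02, -1],
    [0, 0, 0, -0.001, 0.001, 0.045, -1],
    [0, 0, 0, -0.001, 0.001, 0.07, -1],
    [0, 0, 0, -0.001, 0.001, 0.088, -1],
    [0, 0, 0, -0.001, 0.001, 0.096, -1],
    [0, 0, 0, -0.001, 0.001, 0.0985, -1],
    [0, 0, 0, -0.001, 0.001, 0.0985, -1],
    [0, 0, 0, -0.001, 0.001, 0.0985, 1],
    [0, 0, 0, -0.001, 0.001, 0.0985, 1],
    [0, 0, 0, -0.001, 0.001, 0.0985, 1],
    [0, 0, 0, -0.001, 0.001, 0.0985, 1],
    [0, 0, 0, -0.001, 0.001, 0.0985, 1],
    [0, 0, 0, -0.001, 0.001, 0.0985, 1],
    [0, 0, 0, -0.001, 0.001, 0.0985, 1],
    [0, 0, 0, -0.001, 0.001, 0.0985, 1],
    [0, 0, 0, -0.001, 0.001, 0.0985, 1],
    [0, 0, 0, -0.001, 0.001, 0.0985, 1],
  ],
)

```text
clock: 17.38
tcp_pos: [0.4505, 0.1638, 0.061]
orientation: [0.0, -0.0, 1.0, 0.001]
wrist_force: [1.1, 1.5, 0.9]
finger_gap: 0.428
```

```bash
python3 look.py c6 190 100 310 240
```

```text
17.3833 [0.4505 0.1638 0.061 ] [1.1 1.5 0.9] 0.42804472982133784
```

View pics/c6.png

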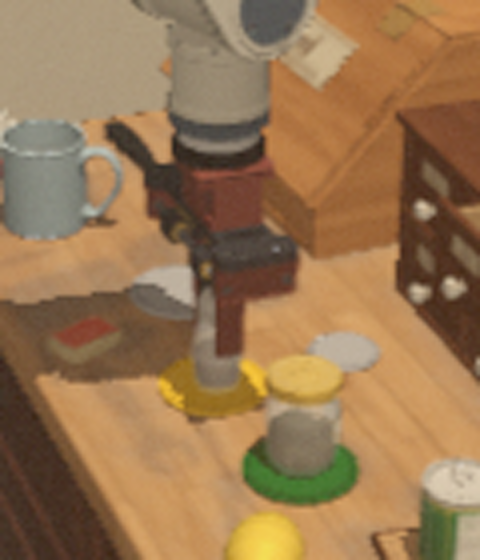

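>>> carry_out(
  plan=[
    [0, 0, 0, 0, 0, 0, 1],
    [0, 0, 0, 0, 0, 0, 1],
    [0, 0, 0, 0, 0, -0.01, 1],
    [0, 0, 0, 0, 0, -0.025, 1],
    [0, 0, 0, 0, 0, -0.03, 1],
    [0, 0, 0, 0, 0, -0.03, 1],
    [0, 0, 0, 0, 0, -0.03, 1],
  ],
)

```text
clock: 18.02
tcp_pos: [0.4505, 0.1637, 0.0913]
orientation: [0.001, -0.0, 1.0, 0.001]
wrist_force: [0.5, 0.5, -1.0]
finger_gap: 0.433
```

```bash
python3 look.py c7 200 120 290 210
```

```text
18.0167 [0.4505 0.1637 0.0913] [ 0.5  0.5 -1. ] 0.4334074675565632
```

View pics/c7.png

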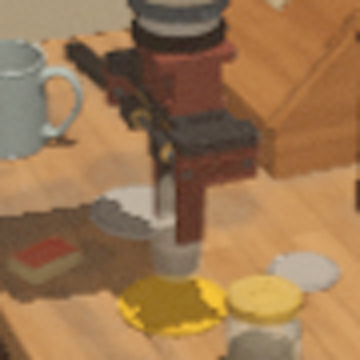

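>>> carry_out(
  plan=[
    [0, 0, 0, -0.002, 0.01, -0.01, 1],
    [0, 0, 0, -0.006, 0.03, -0.02, 1],
    [0, 0, 0, -0.01, 0.055, -0.02, 1],
    [0, 0, 0, -0.015, 0.08, -0.02, 1],
    [0, 0, 0, -0.019, 0.105, -0.02, 1],
    [0, 0, 0, -0.024, 0.13, -0.02, 1],
    [0, 0, 0, -0.027, 0.15, -0.02, 1],
    [0, 0, 0, -0.029, 0.16, -0.01, 1],
    [0, 0, 0, -0.029, 0.16, 0.003, 1],
    [0, 0, 0, -0.029, 0.16, 0.015, 1],
    [0, 0, 0, -0.029, 0.16, 0.023, 1],
    [0, 0, 0, -0.029, 0.16, 0.027, 1],
    [0, 0, 0, -0.029, 0.16, 0.0295, 1],
    [0, 0, 0, -0.029, 0.16, 0.0295, 1],
    [0, 0, 0, -0.029, 0.16, 0.0295, 1],
  ],
)

```text
clock: 19.32
tcp_pos: [0.4795, 0.3231, 0.0616]
orientation: [0.0, 0.0, 1.0, 0.001]
wrist_force: [0.0, 0.5, -0.8]
finger_gap: 0.428
```

```bash
python3 look.py c8 190 110 290 210
```

```text
19.3167 [0.4795 0.3231 0.0616] [ 0.   0.5 -0.8] 0.4284163127384107
```

View pics/c8.png

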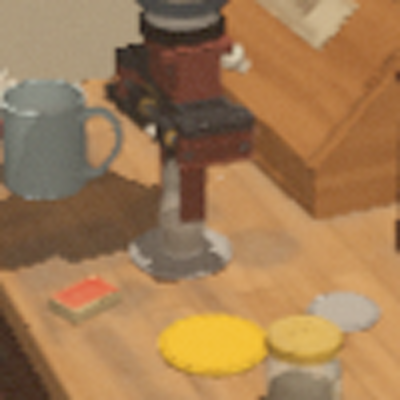

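Looks on the grey coaster. Release and rise.

>>> carry_out(
  plan=[
    [0, 0, 0, 0, 0, 0.0005, -1],
    [0, 0, 0, 0, 0, 0.0005, -1],
    [0, 0, 0, 0, 0, 0.0005, -1],
    [0, 0, 0, 0, 0, 0.0005, -1],
    [0, 0, 0, 0, 0, 0.0005, -1],
    [0, 0, 0, 0, 0, 0.0005, -1],
    [0, 0, 0, 0, 0, 0.0005, -1],
    [0, 0, 0, 0, 0, 0.0005, -1],
    [0, 0, 0, 0, 0, -0.02, -1],
    [0, 0, 0, 0, 0, -0.045, -1],
    [0, 0, 0, 0, 0, -0.08, -1],
    [0, 0, 0, 0, 0, -0.115, -1],
    [0, 0, 0, 0, 0, -0.14, -1],
    [0, 0, 0, 0, -0.03, -0.14, -1],
    [0, 0, 0, 0, -0.065, -0.14, -1],
    [0, 0, 0, 0, -0.1, -0.14, -1],
    [0, 0, 0, 0, -0.135, -0.14, -1],
    [0, 0, 0, 0, -0.17, -0.14, -1],
    [0, 0, 0, 0, -0.2, -0.14, -1],
    [0, 0, 0, 0, -0.23, -0.14, -1],
  ],
)

```text
clock: 21.03
tcp_pos: [0.479, 0.0919, 0.2015]
orientation: [0.0, 0.0, 1.0, 0.001]
wrist_force: [1.2, 0.1, 0.3]
finger_gap: 1.001
```

```bash
python3 - <<'E'
from h import *
t=r.capture('top');s=r.capture('side')
P=[(circ(.4792,.3239,.006,.046),(255,0,255)),(circ(.4795,.3231,.096,.017),(255,255,0)),(circ(.4795,.3231,.006,.02),(255,255,0))]
overlay(t,'top',(165,170,265,225),7,P,'pics/t9.png')
overlay(s,'side',(205,120,295,230),6,P,'pics/s9.png')
print(delta((.467,.031,.16)))
E
```

```text
[ 0.0006 -0.0001 -0.0035  0.0117 -0.0594  0.0414]
```

View pics/t9.png

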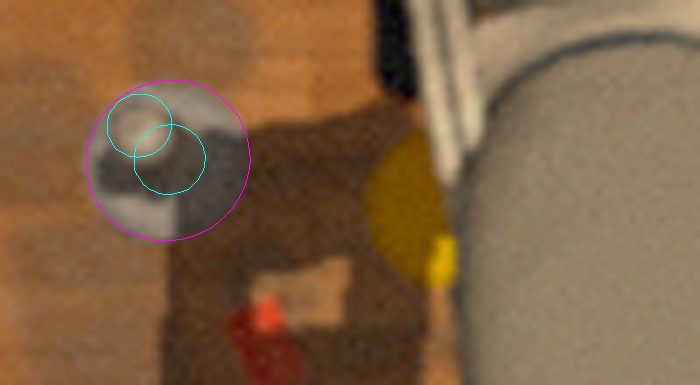

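View pics/s9.png

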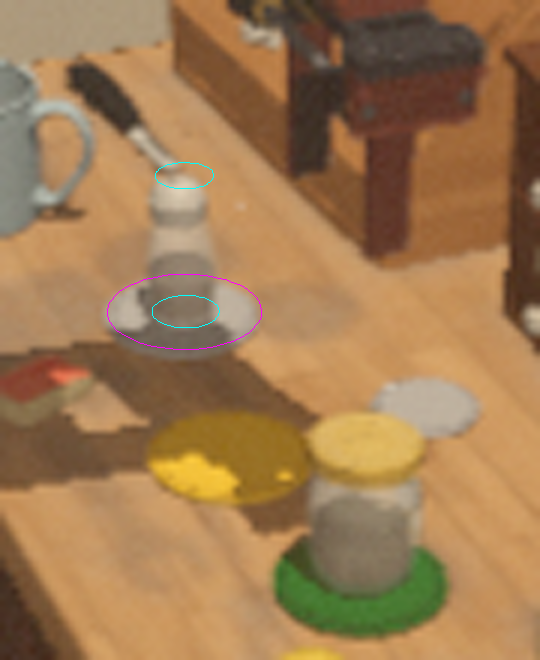

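>>> carry_out(
  plan=[
    [0, 0, 0, 0.005, -0.025, 0.01, -1],
    [0, 0, 0, 0.01, -0.05, 0.025, -1],
    [0, 0, 0, 0.0115, -0.059, 0.04, -1],
    [0, 0, 0, 0.0115, -0.059, 0.04, -1],
    [0, 0, 0, 0.0115, -0.059, 0.04, -1],
    [0, 0, 0, 0.0115, -0.059, 0.04, -1],
  ],
)

```text
clock: 21.63
tcp_pos: [0.4686, 0.0354, 0.1619]
orientation: [0.001, -0.0, 1.0, 0.001]
wrist_force: [0.4, 0.1, 0.5]
finger_gap: 0.999
```

```bash
python3 - <<'E'
from h import *
s=r.capture('side')
P=[(circ(.467,.0313,.086,.0295),(255,255,0)),(circ(.4666,.0256,.006,.046),(255,0,255)),(circ(.4491,.1655,.006,.046),(255,0,255))]
overlay(s,'side',(205,120,305,240),5,P,'pics/s10.png')
print(delta((.467,.0313,.051)))
E
```

```text
[ 0.0016  0.0018  0.0008  0.002  -0.0044  0.1111]
```

View pics/s10.png

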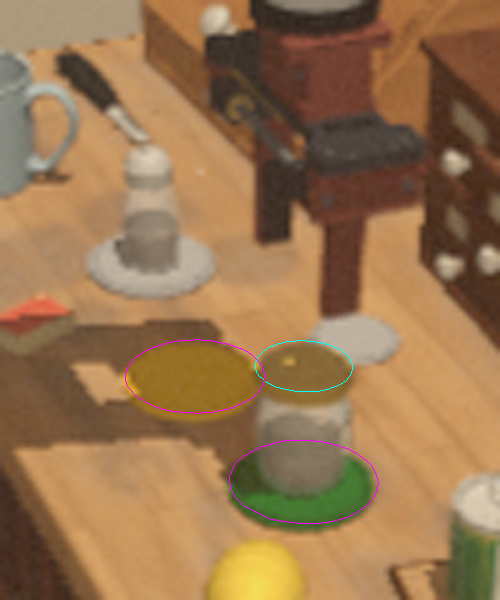

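>>> carry_out(
  plan=[
    [0, 0, 0, 0.002, -0.004, 0.02, -1],
    [0, 0, 0, 0.002, -0.004, 0.045, -1],
    [0, 0, 0, 0.002, -0.004, 0.07, -1],
    [0, 0, 0, 0.002, -0.004, 0.09, -1],
    [0, 0, 0, 0.002, -0.004, 0.105, -1],
    [0, 0, 0, 0.002, -0.004, 0.11, -1],
    [0, 0, 0, 0.002, -0.004, 0.111, -1],
    [0, 0, 0, 0.002, -0.004, 0.111, -1],
    [0, 0, 0, 0.002, -0.004, 0.111, 1],
    [0, 0, 0, 0.002, -0.004, 0.111, 1],
    [0, 0, 0, 0.002, -0.004, 0.111, 1],
    [0, 0, 0, 0.002, -0.004, 0.111, 1],
    [0, 0, 0, 0.002, -0.004, 0.111, 1],
    [0, 0, 0, 0.002, -0.004, 0.111, 1],
    [0, 0, 0, 0.002, -0.004, 0.111, 1],
    [0, 0, 0, 0.002, -0.004, 0.111, 1],
  ],
)

```text
clock: 23.02
tcp_pos: [0.4663, 0.0308, 0.0507]
orientation: [0.001, 0.0, 1.0, 0.001]
wrist_force: [-0.8, 2.6, 5.3]
finger_gap: 0.666
```

```bash
python3 -c "
from h import *
print(delta((.4491,.1655,.051)),r.get_obs())"
```

```text
[ 1.500e-03  1.100e-03 -1.000e-04  1.720e-02  1.347e-01 -1.000e-04] {'clock': 23.0167, 'joint_positions': array([ 0.03963008,  0.52143595,  2.07257082,  0.0027509 ,  0.54643381,
       -1.53343973]), 'qvel': array([ 0.00047387,  0.00013503, -0.0011986 ,  0.00082587, -0.00246191,
       -0.00229916]), 'tau': array([-7.39029329e-01, -4.29591429e+01, -1.21088380e+01, -2.01247917e-01,
       -7.42081739e-02, -3.38055186e-03]), 'tcp_pos': array([0.46626482, 0.03082009, 0.05067477]), 'orientation': array([5.48079059e-04, 3.80121660e-05, 9.99999577e-01, 7.37059635e-04]), 'wrist_force': array([-0.76235301,  2.56409072,  5.30398775]), 'torque': array([0.22671172, 0.0892762 , 0.05346206]), 'finger_gap': 0.666329898879874}
```

>>> carry_out(
  plan=[
    [0, 0, 0, 0, 0, -0.015, 1],
    [0, 0, 0, 0, 0, -0.035, 1],
    [0, 0, 0, 0, 0, -0.05, 1],
    [0, 0, 0, 0.002, 0.015, -0.055, 1],
    [0, 0, 0, 0.005, 0.04, -0.055, 1],
    [0, 0, 0, 0.009, 0.065, -0.055, 1],
    [0, 0, 0, 0.012, 0.09, -0.055, 1],
    [0, 0, 0, 0.015, 0.115, -0.055, 1],
    [0, 0, 0, 0.0175, 0.13, -0.055, 1],
    [0, 0, 0, 0.0175, 0.1345, -0.045, 1],
    [0, 0, 0, 0.0175, 0.1345, -0.03, 1],
    [0, 0, 0, 0.0175, 0.1345, -0.017, 1],
    [0, 0, 0, 0.0175, 0.1345, -0.008, 1],
    [0, 0, 0, 0.0175, 0.1345, -0.003, 1],
    [0, 0, 0, 0.0175, 0.1345, -0.0005, 1],
    [0, 0, 0, 0.0175, 0.1345, -0.0005, 1],
    [0, 0, 0, 0.0175, 0.1345, -0.0005, 1],
  ],
)

```text
clock: 24.43
tcp_pos: [0.4487, 0.165, 0.051]
orientation: [0.0, 0.0, 1.0, 0.001]
wrist_force: [-0.1, -0.1, -1.2]
finger_gap: 0.665
```

```bash
python3 look.py c9 195 120 310 240
```

```text
24.4333 [0.4487 0.165  0.051 ] [-0.1 -0.1 -1.2] 0.6646502806335233
```

View pics/c9.png

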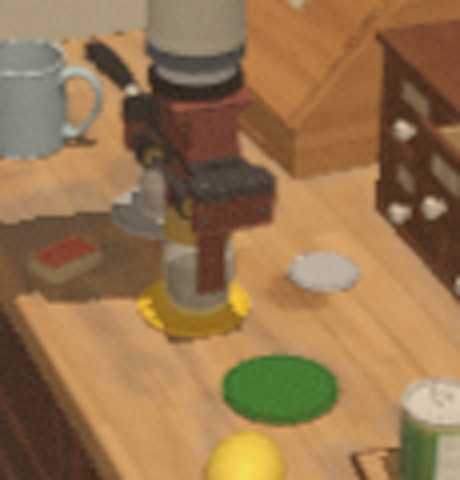

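Release, rise, then head toward the tin at (.5195, -.1267).

>>> carry_out(
  plan=[
    [0, 0, 0, 0, 0, 0.0005, -1],
    [0, 0, 0, 0, 0, 0.0005, -1],
    [0, 0, 0, 0, 0, 0.0005, -1],
    [0, 0, 0, 0, 0, 0.0005, -1],
    [0, 0, 0, 0, 0, 0.0005, -1],
    [0, 0, 0, 0, 0, 0.0005, -1],
    [0, 0, 0, 0, 0, -0.02, -1],
    [0, 0, 0, 0, 0, -0.045, -1],
    [0, 0, 0, 0, 0, -0.08, -1],
    [0, 0, 0, 0, 0, -0.115, -1],
    [0, 0, 0, 0, 0, -0.13, -1],
    [0, 0, 0, -0.01, -0.03, -0.13, -1],
    [0, 0, 0, -0.02, -0.065, -0.13, -1],
    [0, 0, 0, -0.03, -0.1, -0.13, -1],
    [0, 0, 0, -0.04, -0.135, -0.13, -1],
    [0, 0, 0, -0.05, -0.17, -0.13, -1],
    [0, 0, 0, -0.06, -0.205, -0.13, -1],
    [0, 0, 0, -0.07, -0.24, -0.13, -1],
    [0, 0, 0, -0.071, -0.27, -0.13, -1],
    [0, 0, 0, -0.071, -0.285, -0.13, -1],
  ],
)

```text
clock: 26.15
tcp_pos: [0.5199, -0.1231, 0.1807]
orientation: [0.001, 0.001, 1.0, 0.0]
wrist_force: [0.1, -0.1, 0.6]
finger_gap: 1.003
```

>>> carry_out(
  plan=[
    [0, 0, 0, 0, -0.004, 0.01, -1],
    [0, 0, 0, 0, -0.007, 0.03, -1],
    [0, 0, 0, 0, -0.007, 0.04, -1],
    [0, 0, 0, 0, -0.007, 0.04, -1],
    [0, 0, 0, 0, -0.007, 0.04, -1],
    [0, 0, 0, 0, -0.007, 0.04, -1],
  ],
)

```text
clock: 26.65
tcp_pos: [0.5196, -0.1261, 0.1408]
orientation: [0.0, -0.001, 1.0, 0.001]
wrist_force: [-0.8, 0.2, -0.5]
finger_gap: 1.0
```

```bash
python3 - <<'E'
from h import *
t=r.capture('top');s=r.capture('side')
P=[(circ(.4792,.3239,.006,.046),(255,0,255)),(circ(.4795,.3231,.096,.017),(255,255,0)),(circ(.4491,.1655,.006,.046),(255,0,255)),(circ(.4491,.1655,.086,.0295),(255,255,0)),(circ(.4666,.0256,.006,.046),(255,0,255))]
overlay(t,'top',(165,170,290,225),6,P,'pics/t11.png')
cv2.imwrite('pics/s11.png',cv2.resize(s[120:290,200:340],None,fx=3.5,fy=3.5))
print(delta((.5195,-.1267,.0435)))
E
```

```text
[ 0.0011  0.0015  0.0009  0.0006 -0.0004  0.0978]
```

View pics/t11.png

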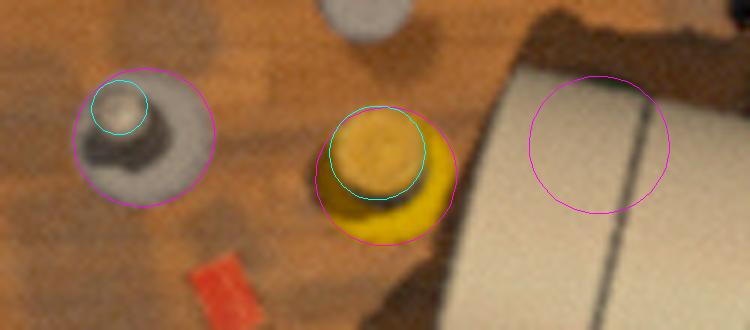

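View pics/s11.png

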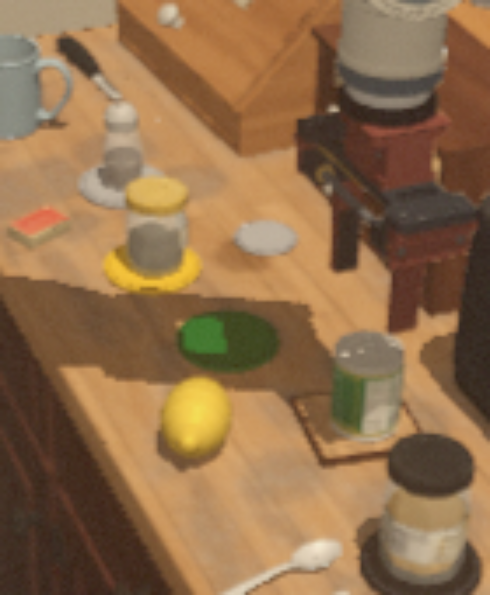

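>>> carry_out(
  plan=[
    [0, 0, 0, 0, 0, 0.02, -1],
    [0, 0, 0, 0, 0, 0.045, -1],
    [0, 0, 0, 0, 0, 0.07, -1],
    [0, 0, 0, 0, 0, 0.088, -1],
    [0, 0, 0, 0, 0, 0.096, -1],
    [0, 0, 0, 0, 0, 0.0975, -1],
    [0, 0, 0, 0, 0, 0.0975, -1],
    [0, 0, 0, 0, 0, 0.0975, 1],
    [0, 0, 0, 0, 0, 0.0975, 1],
    [0, 0, 0, 0, 0, 0.0975, 1],
    [0, 0, 0, 0, 0, 0.0975, 1],
    [0, 0, 0, 0, 0, 0.0975, 1],
    [0, 0, 0, 0, 0, 0.0975, 1],
    [0, 0, 0, 0, 0, 0.0975, 1],
    [0, 0, 0, 0, 0, 0.0975, 1],
  ],
)

```text
clock: 28.0
tcp_pos: [0.5197, -0.1268, 0.0436]
orientation: [0.0, -0.0, 1.0, 0.001]
wrist_force: [-1.3, 0.8, 6.1]
finger_gap: 0.653
```

```bash
python3 -c "
from h import *
print(delta((.4664,.0258,.0437)),r.get_obs()['finger_gap'])"
```

```text
[0.0012 0.001  0.     0.0533 0.1526 0.    ] 0.6534280099266985
```

>>> carry_out(
  plan=[
    [0, 0, 0, 0, 0, -0.015, 1],
    [0, 0, 0, 0, 0, -0.035, 1],
    [0, 0, 0, 0, 0, -0.05, 1],
    [0, 0, 0, 0.006, 0.015, -0.055, 1],
    [0, 0, 0, 0.014, 0.04, -0.055, 1],
    [0, 0, 0, 0.023, 0.065, -0.055, 1],
    [0, 0, 0, 0.032, 0.09, -0.055, 1],
    [0, 0, 0, 0.041, 0.115, -0.055, 1],
    [0, 0, 0, 0.049, 0.14, -0.055, 1],
    [0, 0, 0, 0.0533, 0.1525, -0.05, 1],
    [0, 0, 0, 0.0533, 0.1525, -0.035, 1],
    [0, 0, 0, 0.0533, 0.1525, -0.02, 1],
    [0, 0, 0, 0.0533, 0.1525, -0.009, 1],
    [0, 0, 0, 0.0533, 0.1525, -0.003, 1],
    [0, 0, 0, 0.0533, 0.1525, 0, 1],
    [0, 0, 0, 0.0533, 0.1525, 0, 1],
    [0, 0, 0, 0.0533, 0.1525, 0, 1],
  ],
)

```text
clock: 29.42
tcp_pos: [0.466, 0.0257, 0.0433]
orientation: [0.0, 0.0, 1.0, 0.001]
wrist_force: [-0.5, -0.5, -1.3]
finger_gap: 0.643
```

```bash
python3 look.py c10 225 140 345 260
```

```text
29.4167 [0.466  0.0257 0.0433] [-0.5 -0.5 -1.3] 0.6430953903717624
```

View pics/c10.png

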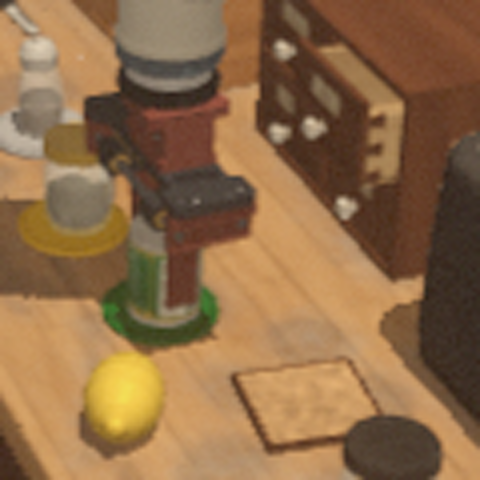

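Release, rise, and back off towards the start side so the top view is clear.

>>> carry_out(
  plan=[
    [0, 0, 0, 0, 0, 0, -1],
    [0, 0, 0, 0, 0, 0, -1],
    [0, 0, 0, 0, 0, 0, -1],
    [0, 0, 0, 0, 0, 0, -1],
    [0, 0, 0, 0, 0, 0, -1],
    [0, 0, 0, 0, 0, 0, -1],
    [0, 0, 0, 0, 0, -0.02, -1],
    [0, 0, 0, 0, 0, -0.045, -1],
    [0, 0, 0, 0, 0, -0.08, -1],
    [0, 0, 0, 0, 0, -0.115, -1],
    [0, 0, 0, 0, 0, -0.15, -1],
    [0, 0, 0, 0, 0, -0.18, -1],
    [0, 0, 0, 0.01, -0.03, -0.2, -1],
    [0, 0, 0, 0.02, -0.07, -0.2, -1],
    [0, 0, 0, 0.03, -0.11, -0.2, -1],
    [0, 0, 0, 0.03, -0.15, -0.2, -1],
    [0, 0, 0, 0.03, -0.19, -0.2, -1],
    [0, 0, 0, 0.03, -0.23, -0.2, -1],
    [0, 0, 0, 0.03, -0.27, -0.2, -1],
    [0, 0, 0, 0.03, -0.31, -0.2, -1],
  ],
)

```text
clock: 31.13
tcp_pos: [0.4355, -0.2865, 0.243]
orientation: [0.0, 0.0, 1.0, 0.001]
wrist_force: [1.9, 0.1, 0.6]
finger_gap: 1.001
```

>>> carry_out(
  plan=[
    [0, 0, 0, 0, -0.03, 0, -1],
    [0, 0, 0, 0, -0.06, 0, -1],
    [0, 0, 0, 0, -0.09, 0, -1],
    [0, 0, 0, 0, -0.12, 0, -1],
    [0, 0, 0, 0, -0.14, 0, -1],
    [0, 0, 0, 0, -0.15, 0, -1],
    [0, 0, 0, 0, -0.15, 0, -1],
    [0, 0, 0, 0, -0.15, 0, -1],
  ],
)

```text
clock: 31.8
tcp_pos: [0.4357, -0.4339, 0.2422]
orientation: [-0.0, 0.0, 1.0, 0.001]
wrist_force: [0.3, -0.4, -0.1]
finger_gap: 0.999
```

```bash
python3 - <<'E'
from h import *
t=r.capture('top');s=r.capture('side')
C=[(.4792,.3239),(.4491,.1655),(.4666,.0256),(.4833,-.2965)]
P=[(circ(*c,.006,.046),(255,0,255)) for c in C]+[(circ(*c,z,d/2),(255,255,0)) for c,z,d in zip(C,(.096,.086,.078,.1),(.034,.059,.057,.063))]
overlay(t,'top',(165,170,290,225),6,P,'pics/t12.png')
overlay(t,'top',(280,160,390,235),6,P,'pics/t12b.png')
cv2.imwrite('pics/s12.png',cv2.resize(s[115:325,180:350],None,fx=2.8,fy=2.8))
print(r.get_obs()['tcp_pos'])
E
```

```text
[ 0.43596624 -0.43309694  0.24247028]
```

View pics/t12.png

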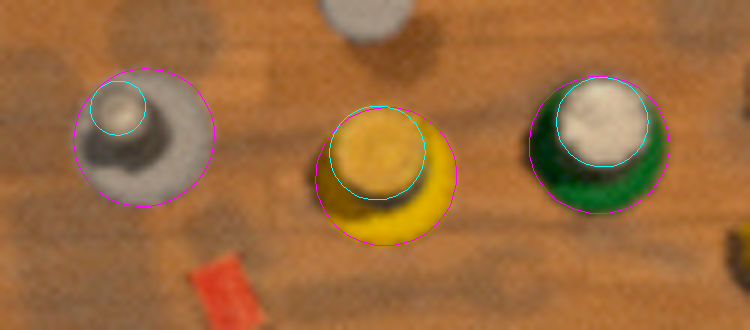

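View pics/t12b.png

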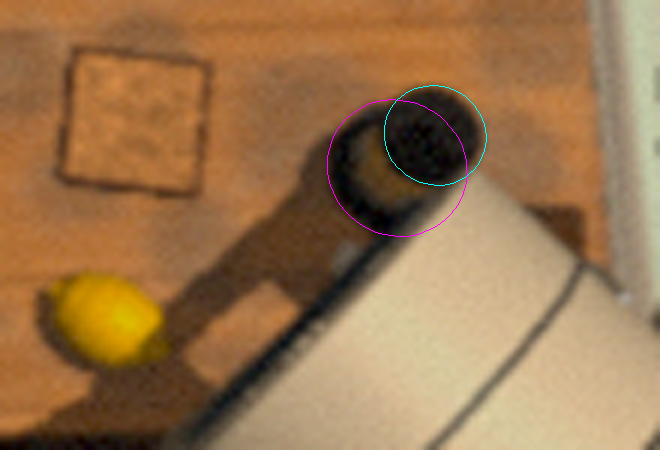

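View pics/s12.png

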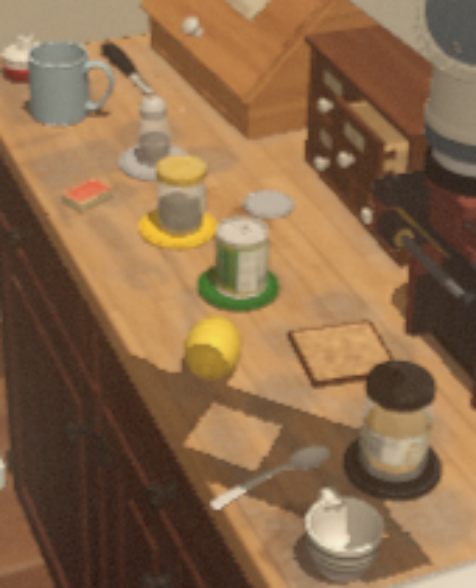

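```bash
python3 -c "
from bench import r
print(r.finish_job())"
```

```text
the job is handed in; nothing more can be done
None
```

All four things now stand upright on the coasters of their own colours, let go, and I handed the job in at about 32 s of the 144 s allowed.

I parked the tin on the cork mat. Then I moved the black-lidded jar to black, the shaker to the larger grey coaster, the yellow-lidded jar to yellow, and finally the tin to green.

- **Centring:** in the last top view every lid lay within about 2–3 mm of where a centred one should appear. The shaker's cap was the furthest off, at about 3 mm.
- **Black jar:** in that last picture the arm partly hid it, but an earlier clear view showed it centred.
- **Bystanders:** the mug, striped cup and lemon looked undisturbed, and the gripper was open and well clear of everything at the end.
- **Disagreements:** the shaker's grip closed to about 38 mm, where the description gives a 44 mm body. It also looked slimmer than 44 mm in the pictures, but it was held firmly and stood upright. The side camera read up to about 2 mm off the top camera and the arm's own position, so I went by those two.

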